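# Shut the sandwich press and start it

## Robot

A 6-joint arm with a two-finger parallel gripper is mounted at the origin on the work surface. World frame = base frame: x ahead of the robot, y to its left, z up, the work surface at z = 0. Lengths are in mm, angles in rad, forces in N, time in s.
With the tool pointing down it reaches from about 400 to 925 mm from the base axis. Payload 12.5 kg.
Tool frame: the origin (TCP) lies midway between the tips of the shut fingers; the grasp point (between the pads) lies 19 mm behind it; z points along the fingers, y is the line along which they close (so a half turn about z gives the same grasp; the last joint's range is limited). The gripper opens to 95 mm and grips with 3 to 60 N. Pads are 20 mm wide; open, the fingers measure 119 mm over their backs; the gripper's body (75 mm by 180 mm) begins 59 mm behind the grasp point.
Start: joints at [1.153, 0.491, 1.559, -0, 1.092, -0.106], TCP at [191.716, 594.888, 214.661] pointing down, gripper open.
Joint ranges: [-3.1, 3.1], [-0.84, 2.19], [0.05, 2.79], [-1.13, 4.28], [0.06, 2.93], [-2.69, 2.69]. Speed limits (rad/s): [2.22, 2.22, 2.79, 3.14, 3.14, 3.14].

## Interface

Orientations are given as [roll, pitch, yaw] about the fixed x, y, z axes, in that order (R = Rz(yaw) Ry(pitch) Rx(roll)).
In Python, from cell import env gives the robot as it stands.
- The arm moves only by the tool carry_out, never from a script. Its argument "series" is a list of rows, each a list of 4 numbers: the shift along the world's x, y, z normalised to -1 to 1, where 1 is 5 cm, then the turn about the world's z normalised to -1 to 1, where 1 is 6 degrees. In form: [[x, y, z, turn], ...]. A call has exactly 5 rows; each row shifts and turns the commanded pose from where the row before left it; what a row does not reach is not made up. A row lasts 1/10 s, in which the tool goes at most 50 mm and 8.59 degrees, less where a joint would pass 70% of its speed; a pose out of reach is approached as far as the arm can. A call with a number of a shift or a turn outside -1 to 1 is refused whole. A call with a gripper value outside its range is refused whole. "fingers" is the closure, from -1 (fully open) to 1 (shut), set as the call begins (left out, the last holds). The fingers move at their own pace and stop on an object; the grip force is fixed at half the most. Time passes only in rows, so rows that do not move let the fingers close, or fill a call up. It gives the time, the measured TCP pose, the force, the opening and the grip force at its end, in the units of the state.
- env.state(): the state, without advancing time (a new reading comes with each control period).
- env.read_camera(name): name is "scene" or "top" or "wrist"; returns the picture (480x640x3 uint8, red, green, blue); there is no depth.
- env.calibration(name): a dict with "K" (3x3 intrinsics, pixels), "pose" (4x4, takes a point from camera to world coordinates). Camera axes: x right, y down, z forward; pixel columns grow to the right and rows downward; lengths in mm; the calibration is good to about 2 mm. The wrist camera is an equidistant fisheye: a pixel r from the principal point sees the ray r / f radians off the axis. A picture is of the moment at which its call begins: read the wrist's pose just before it. calibration takes no time and is no camera call; for the wrist camera it gives the pose at the moment of the call.
- env.job_done(): hands the job in; it is judged then, once.
Trained networks look in the newest picture that a camera, given by its name, has taken for a name from the list of things; names that differ only in an ending like _2 or _b are one class to them, and where a whole thing is asked for, a point or a joint stands for the part that bears it (a point fixed in the world has none). Each returns a list of dicts, best first, with "conf" (0 to 1); they miss things now and then, are a little off and sometimes report something else, mostly with a low value. They report only what shows in the picture. A call takes as long as a camera call.
- env.look_for(camera, label): "position" ([row, column] as shares, 0 to 1, of the picture: columns of its width, rows of its height, amid what is visible of it).
The state is a dict: "t": time; "joints": joint angles; "qvel": joint speeds; "tau": joint torques, N m; "eef_pos": TCP position; "tcp_rot": TCP orientation; "ft_force": force on the tool from outside, world axes, zero at the start; "moment": the same for the moment, N m; "opening": opening from 0.0 (shut) to 1.0 (fully open); "grip_force": force on a finger pad.
Only numpy, scipy, OpenCV 4.12 (cv2) and the standard library are available. Lean on these libraries where they do the work, as an engineer would, in place of code of your own. Each camera call takes 0.05 s, during which the arm holds its last target. There are 200 camera calls.

## Task

Get the sandwich press preheating: lower its lid until it is fully shut, then twist the orange start knob clockwise all the way to its stop, hold it there for about half a second and let go so that it springs back. Do not turn the black heat dial beside it, and leave everything else on the counter where it is.

Things in the scene. Friction and masses are not known exactly. Their poses are not given: they have to be found in the camera images.
- press: Fixed sandwich press: steel grill 260 mm deep (its x) by 280 mm wide (its y); black control console along its +y side, 260 x 110 mm (y 140 to 250 mm), flat top at z = 85 mm. Origin: centre of the grill's underside, on the counter. x axis: level, from the front (handle) to the back (hinge); z up. At yaw 0 its front faces the robot.
- press_lid (a joint): Hinge of the press lid, rad: 0 = fully shut, positive = open (to 1.3). The hinge is stiff: the lid stays at whatever angle it is left and takes about 3 N downward at the handle to lower. It starts part open, at 0.55 to 1.0.
- lid_hinge (a point): A point on the lid's hinge axis, in the middle of its width, 120 mm behind the press's origin (its +x) and 90 mm above the counter. The axis runs along the press's y. Axes are those of the press.
- lid_handle (a point): Centre of the lid's handle: black round bar 22 mm thick, 240 mm long along the press's y. With the lid shut it lies 275 mm in front of the hinge axis and 25 mm above it (115 mm above the counter); it swings up and back about the hinge as the lid opens. The shut lid's body is 250 mm wide, begins 22 mm behind the bar's axis; top 140 mm above the counter.
- start_grip (a point): Middle of the orange start knob's grip bar, on its vertical axis, 110 mm above the counter. Bar: 46 mm long (point's x; the press's x at rest), 13 mm thick (point's y), 26 mm high (13 mm up and down from here), on a 42 mm orange disc. White mark on top points along +x (to the back at rest). It is at the front or rear of two places 110 mm apart on the console; the heat dial at the other.
- start_knob (a joint): Angle of the orange start knob, rad: 0 = at rest, growing as it is turned clockwise seen from above, 1.2 = at its stop. A spring (0.024 N m at rest, 0.1 N m at the stop) returns it to 0 when released.
- heat_pointer (a point): Outer end of the white mark on top of the round black heat dial (44 mm across, top 109 mm above the counter). It lies 20 mm from the dial's vertical axis, along the point's x. The dial has no spring; it starts at any setting and must stay there.
- shaker: Glass shaker with a steel cap, 42 mm across, 85 mm tall, standing just left of the console. Origin: centre of its underside.
- sauce: Red sauce bottle, 56 mm across, 150 mm tall, standing right of the press. Origin: centre of its underside.
- scraper: Spatula with an orange handle, 240 mm long, lying flat on the counter to the front left of the press. Origin: under its middle; x along it.
- knife: Chef's knife, black handle, about 310 mm long, lying on the white cutting board on the robot's right. Origin: under its middle; x towards the tip.
- plate: White plate, 180 mm across, 20 mm tall, on the left of the counter. Origin: centre of its underside.

How it is judged (in metres and radians):
On the way, in this order (a step that is already met when the one before it is completed fails the run):
1. the press lid is fully shut, and the start knob still at rest (value of joint press_lid below 0.04 rad and value of joint start_knob below 0.15 rad), for 0.2 s.
2. with the lid shut, the start knob is twisted to its stop (within 0.1 rad) and held there (value of joint press_lid below 0.04 rad and value of joint start_knob above 1.1 rad), for 0.2 s.
3. the start knob has sprung back to rest (value of joint start_knob below 0.1 rad), for 0.2 s.
At the end, for the whole second after the job is handed in: The lid is shut (under 0.04 rad, about 11 mm at the handle), and the start knob, after having been held at its stop, is released and back at rest (under 0.1 rad) (value of joint press_lid below 0.04 rad and value of joint start_knob below 0.1 rad); the robot touches nothing.
It fails at once if the heat dial is turned (its mark moves more than 6 mm, about 0.3 rad) (distance of heat_pointer from where it was at the start of the episode above 0.006 m).
It fails at once if something else on the counter is moved by more than 30 mm (distance of any of shaker, sauce, scraper, knife, plate from where it was at the start of the episode above 0.03 m).
It also fails if it takes over 51 s, if anything falls off the work surface, if the arm or the gripper's body presses on something with over 40 N, if the wrist force passes 120 N, or if a joint passes its speed limit or range.

## Working session

There is one attempt and no reset: what is moved stays moved. The work goes in short steps, Python scripts to look and compute and a tool call to move; the robot and the scene stay as the last step left them, time stands still between calls to the robot, and variables do not carry over. Pictures are saved under pics/ and viewed, at most 10 in all, crops included, and the job is handed in when it is done.

Besides the shell and the picture viewer there is one more tool, called after "Call:" by a JSON object that holds its "api" and its "payload". carry_out: Moves the arm, as the interface text tells. Its arguments: {"type":"object","properties":{"series":{"type":"array","items":{"type":"array","items":{"type":"number","minimum":-1,"maximum":1}}},"fingers":{"type":"number"}},"required":["series"]}

```bash
mkdir -p pics
cat > h.py <<'E'
import numpy as np, cv2
from cell import env
def ray(cam,u,v):
    c=env.calibration(cam);K=np.array(c["K"]);T=np.array(c["pose"])
    d=np.linalg.inv(K)@[u,v,1];return T[:3,3],T[:3,:3]@d
def atz(cam,u,v,z):
    o,d=ray(cam,u,v);return o+d*(z-o[2])/d[2]
def proj(cam,P):
    c=env.calibration(cam);K=np.array(c["K"]);T=np.array(c["pose"])
    P=np.atleast_2d(P);q=(P-T[:3,3])@T[:3,:3];q=q@K.T;return q[:,:2]/q[:,2:]
E
python3 - <<'E'
from h import *
np.set_printoptions(precision=1,suppress=True)
for c in("top","scene"):
    im=env.read_camera(c);cv2.imwrite(f"pics/{c}.png",im[:,:,::-1])
    print(c,np.array(env.calibration(c)["pose"])[:3,3])
    for l,z in(("start_grip",123),("heat_pointer",109),("lid_handle",200),("press",0),("shaker",42),("sauce",75),("scraper",10)):
        for r in env.look_for(c,l)[:2]:
            v,u=r["position"][0]*480,r["position"][1]*640
            print(l,round(r["conf"],2),round(u),round(v),atz(c,u,v,z))
E
```

```text
top [ 327.7  -62.3 1579.7]
start_grip 0.62 252 200 [587.7  95.3 123. ]
heat_pointer 0.63 255 244 [482.   85.3 109. ]
heat_pointer 0.25 515 278 [ 414.1 -548.3  109. ]
lid_handle 0.55 327 176 [636.5 -85.5 200. ]
press 0.68 312 200 [614.8 -50.4   0. ]
press 0.48 325 178 [675.4 -83.7   0. ]
sauce 0.92 401 159 [ 711.6 -273.5   75. ]
sauce 0.24 154 330 [269.9 327.8  75. ]
scraper 0.83 156 330 [266.3 339.2  10. ]
scraper 0.71 327 175 [679.7 -87.6  10. ]
scene [1337.6  339.3 1342.5]
start_grip 0.65 481 233 [377.5 325.8 123. ]
start_grip 0.6 369 270 [601.6 110.2 123. ]
heat_pointer 0.76 376 237 [495.5  85.8 109. ]
lid_handle 0.66 285 236 [645.4 -90.8 200. ]
press 0.88 305 251 [545.9 -94.3   0. ]
press 0.75 176 159 [ 413.2 -604.8    0. ]
shaker 0.8 405 291 [571.3 203.3  42. ]
shaker 0.51 210 262 [ 708.4 -289.1   42. ]
sauce 0.73 212 260 [ 718.3 -271.    75. ]
scraper 0.71 486 232 [281.2 334.5  10. ]
```

View pics/top.png

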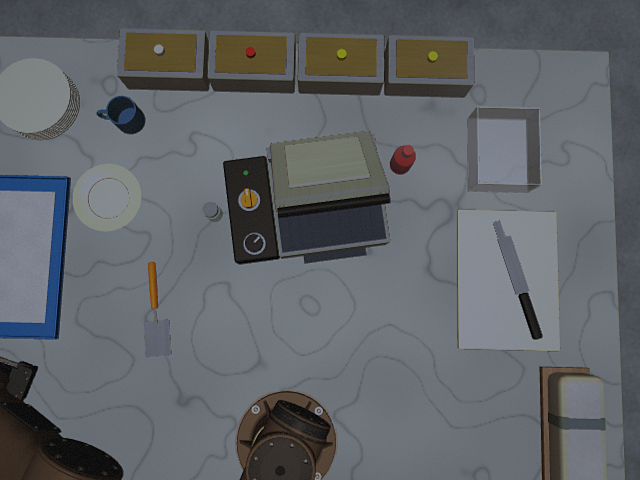

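View pics/scene.png

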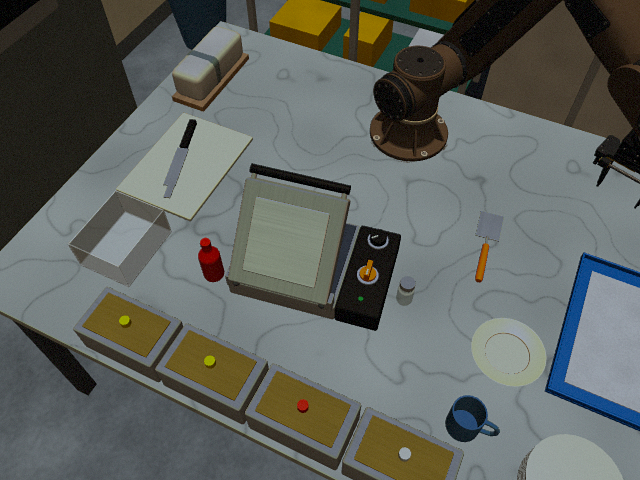

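The top view shows the console at columns 223-278, rows 157-262. The orange start knob is at the rear (249,199) and the heat dial at the front (254,244). The lid is half open, with its bar from about (278,211) to (390,196). In the scene view the bar runs (250,170)-(350,188). The network's start_grip report at (481,233) is the scraper. Next I fit the press pose, the lid angle and the knob place.

```bash
python3 - <<'E'
from h import *
from scipy.optimize import least_squares
np.set_printoptions(precision=3,suppress=True)
def orange(c,box):
    im=cv2.imread(f"pics/{c}.png");h=cv2.cvtColor(im,cv2.COLOR_BGR2HSV)
    m=cv2.inRange(h,(8,140,120),(25,255,255));x0,y0,x1,y1=box;k=np.zeros_like(m);k[y0:y1,x0:x1]=m[y0:y1,x0:x1]
    v,u=np.nonzero(k);print(c,"orange",u.mean(),v.mean(),len(u))
orange("top",(230,180,270,220));orange("scene",(350,250,390,290))
def W(p,P):
    c,s=np.cos(p[2]),np.sin(p[2]);P=np.atleast_2d(P)
    return np.c_[p[0]+c*P[:,0]-s*P[:,1],p[1]+s*P[:,0]+c*P[:,1],P[:,2]]
con=[[130,250,85],[130,140,85],[-130,250,85]]
ct=[[223,160],[267,156],[234,262]]
cs=[[376,328],[336,317],[400,233]]
ht=[[278,212],[390,198]];hs=[[350,188],[250,170]]
def hand(a):
    x=120-275*np.cos(a)-25*np.sin(a);z=90+275*np.sin(a)+25*np.cos(a)
    return [[x,120,z],[x,-120,z]]
def f(p):
    A=W(p,con);B=W(p,hand(p[3]));
    k=W(p,[[p[4],195,97]])
    return np.r_[(proj("top",A)-ct).ravel(),(proj("scene",A)-cs).ravel(),(proj("top",B)-ht).ravel(),(proj("scene",B)-hs).ravel(),(proj("top",k)-[249,199]).ravel()]
r=least_squares(f,[600,-80,.1,.7,55],loss="soft_l1",x_scale=[100,100,.1,.1,50])
p=r.x;print(p,"\n",f(p).reshape(-1,2))
print("knob axis",W(p,[[55,195,110],[-55,195,109]]),"handle",W(p,hand(p[3])),"shut",W(p,hand(0)))
for c in("top","scene"):
    print(c,proj(c,W(p,[[p[4],195,110],[p[4]-110,195,109]])))
E
python3 - <<'E'
import cv2
a=cv2.imread("pics/top.png")[120:280,200:410];b=cv2.imread("pics/scene.png")[150:340,220:420]
import numpy as np
A=cv2.resize(a,(400,305),interpolation=2);B=cv2.resize(b,(400,380),interpolation=2)
o=np.zeros((380,800,3),np.uint8);o[:305,:400]=A;o[:,400:]=B;cv2.imwrite("pics/c1.png",o)
E
```

```text
top orange 248.2816091954023 199.05747126436782 174
scene orange 368.0658682634731 270.37125748502996 167
[609.695 -89.693   0.159   0.932  16.925] 
 [[ -0.903  -1.088]
 [ -1.51   -2.79 ]
 [  0.324  -0.926]
 [  1.876  -8.127]
 [ -2.763  -8.753]
 [  0.792   1.188]
 [ -0.538   0.383]
 [  0.983  -0.789]
 [ -0.413  -6.041]
 [ -0.133 -10.201]
 [ -0.252   0.03 ]]
knob axis [[633.159 111.552 110.   ]
 [524.544  94.153 109.   ]] handle [[ 527.426   18.659  325.636]
 [ 565.387 -218.32   325.636]] shut [[ 437.666    4.28   115.   ]
 [ 475.627 -232.699  115.   ]]
top [[248.184 198.074]
 [253.703 242.257]]
scene [[367.439 269.844]
 [377.731 235.084]]
```

View pics/c1.png

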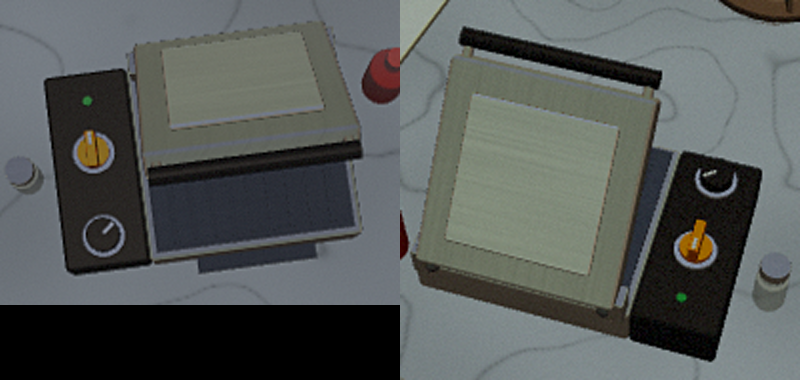

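The crop confirms the bar ends. It also shows that my scene back corners were the console's bottom edge, not its top, so I refit.

```bash
cat > fit.py <<'E'
from h import *
from scipy.optimize import least_squares
np.set_printoptions(precision=3,suppress=True)
def W(p,P):
    c,s=np.cos(p[2]),np.sin(p[2]);P=np.atleast_2d(P)
    return np.c_[p[0]+c*P[:,0]-s*P[:,1],p[1]+s*P[:,0]+c*P[:,1],P[:,2]]
ct=[[223,160],[267,156],[234.5,262]]; cont=[[130,250,85],[130,140,85],[-130,250,85]]
cs=[[378,329],[401,235],[361,226]]; cons=[[130,250,0],[-130,250,85],[-130,140,85]]
ht=[[278.5,212.5],[390,198.5]];hs=[[350,188.5],[251,168.5]]
def hand(a):
    x=120-275*np.cos(a)-25*np.sin(a);z=90+275*np.sin(a)-0+25*np.cos(a)
    x=120-275*np.cos(a)+25*np.sin(a)
    return [[x,120,z],[x,-120,z]]
def f(p):
    B=W(p,hand(p[3]));k=W(p,[[p[4],195,97]]);d=W(p,[[p[4]-110,195,109]])
    return np.vstack([proj("top",W(p,cont))-ct,proj("scene",W(p,cons))-cs,proj("top",B)-ht,proj("scene",B)-hs,proj("top",k)-[249,199],proj("scene",k)-[367.5,273],proj("top",d)-[254,243.5]]).ravel()
p=least_squares(f,[600,-80,.1,.7,20],loss="soft_l1",x_scale=[100,100,.1,.1,50]).x
E
python3 - <<'E'
from fit import *
print(p,"\n",f(p).reshape(-1,2))
print("knob",W(p,[[p[4],195,110]]),"handle",W(p,hand(p[3])),"shut",W(p,hand(0)))
print(env.state()["t"],env.state()["tcp_rot"])
for a in (p[3],.7,.5,.3,.15,0,):
    h=W(p,hand(a)).mean(0);print(a,h)
E
```

```text
[605.038 -90.632   0.154   0.784  19.93 ] 
 [[-0.434  0.28 ]
 [-1.006 -1.241]
 [-0.152  0.562]
 [-2.644  5.29 ]
 [ 0.224 -1.869]
 [-0.457 -2.525]
 [-0.561  0.411]
 [-0.565 -0.004]
 [-1.069  1.121]
 [-0.334 -1.294]
 [-0.096  0.367]
 [-0.403 -0.69 ]
 [-0.334 -0.872]]
knob [[594.728 105.112 110.   ]] handle [[ 530.105   19.146  301.821]
 [ 567.032 -217.996  301.821]] shut [[ 433.42     4.091  115.   ]
 [ 470.347 -233.051  115.   ]]
0.8 [ 3.141 -0.     2.83 ]
0.7836377179970629 [548.568 -99.425 301.821]
0.7 [ 531.695 -102.052  286.281]
0.5 [ 496.99  -107.457  243.782]
0.3 [ 471.32  -111.454  195.151]
0.15 [ 458.626 -113.43   155.815]
0 [ 451.883 -114.48   115.   ]
```

Call:
{"api": "carry_out", "payload": {"series": [[0.35, -0.6, 0.54, 0.44], [0.35, -0.6, 0.54, 0.44], [0.35, -0.6, 0.54, 0.44], [0.35, -0.6, 0.54, 0.44], [0.35, -0.6, 0.54, 0.44]], "fingers": 1}}

```text
t: 1.3
eef_pos: [279.6, 443.6, 350.8]
tcp_rot: [3.141, 0.0, 3.062]
ft_force: [0.7, 0.4, 0.4]
opening: 0.637
grip_force: 0.0
```

Call:
{"api": "carry_out", "payload": {"series": [[0.4, -0.7, 0, 0.45], [0.4, -0.7, 0, 0.45], [0.4, -0.7, 0, 0.45], [0.4, -0.7, 0, 0.45], [0.4, -0.7, 0, 0.45]]}}

```text
t: 1.8
eef_pos: [379.7, 268.4, 349.9]
tcp_rot: [3.141, 0.001, -2.985]
ft_force: [0.7, -1.1, -0.2]
opening: 0.219
grip_force: 0.0
```

Call:
{"api": "carry_out", "payload": {"series": [[0.35, -0.7, 0, 0], [0.35, -0.7, 0, 0], [0.35, -0.7, 0, 0], [0.35, -0.7, 0, 0], [0.35, -0.7, 0, 0]]}}

```text
t: 2.3
eef_pos: [467.1, 93.3, 349.9]
tcp_rot: [3.141, 0.0, -2.987]
ft_force: [-0.2, 0.2, 0.4]
opening: 0.004
grip_force: 0.0
```

Call:
{"api": "carry_out", "payload": {"series": [[0.31, -0.77, 0, 0], [0.31, -0.77, 0, 0], [0.31, -0.77, 0, 0], [0.31, -0.77, 0, 0], [0.31, -0.77, 0, 0]]}}

```text
t: 2.8
eef_pos: [544.5, -99.3, 349.8]
tcp_rot: [3.142, 0.0, -2.988]
ft_force: [0.5, -0.3, 0.4]
opening: 0.004
grip_force: 0.0
```

Run:
```python
from fit import *
s=env.state();print(s["eef_pos"])
im=env.read_camera("scene");tc=proj("scene",np.array([s["eef_pos"]]))[0];print(tc)
a=cv2.resize(im[100:300,200:400,::-1],(500,500),interpolation=2);w=env.read_camera("wrist")[:,:,::-1]
o=np.zeros((500,800,3),np.uint8);o[:,:500]=a;o[:225,500:]=cv2.resize(w,(300,225));cv2.imwrite("pics/c2.png",o)
```

```text
[544.543 -99.348 349.795]
[299.191 163.089]
```

View pics/c2.png

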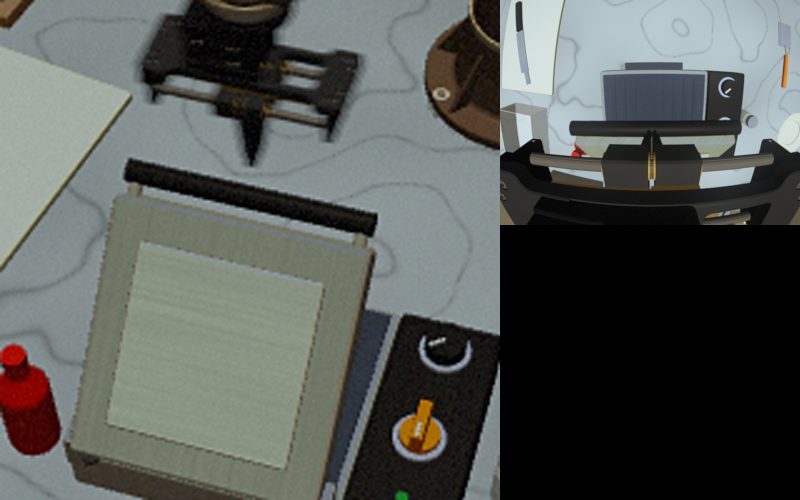

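The shut fingertips are right above the middle of the bar (crop pixel (252,165), with the bar from (127,170) to (375,222)). The lid is clear of the arm.

Call:
{"api": "carry_out", "payload": {"series": [[0.04, 0, -0.14, 0], [0, 0, -0.14, 0], [0, 0, -0.14, 0], [0, 0, -0.14, 0], [0, 0, -0.14, 0]]}}

```text
t: 3.4
eef_pos: [546.1, -97.0, 314.1]
tcp_rot: [3.142, 0.0, -2.987]
ft_force: [-0.2, -0.2, 0.4]
opening: 0.008
grip_force: 0.0
```

Call:
{"api": "carry_out", "payload": {"series": [[-0.06, -0.01, -0.08, 0], [-0.08, -0.01, -0.08, 0], [-0.08, -0.01, -0.08, 0], [-0.08, -0.01, -0.08, 0], [-0.08, -0.01, -0.08, 0]]}}

```text
t: 3.9
eef_pos: [526.7, -100.1, 295.6]
tcp_rot: [-3.141, 0.001, -2.987]
ft_force: [-6.0, -0.9, 11.9]
opening: 0.006
grip_force: 5.8
```

Call:
{"api": "carry_out", "payload": {"series": [[-0.13, -0.02, -0.16, 0], [-0.12, -0.02, -0.16, 0], [-0.12, -0.02, -0.16, 0], [-0.12, -0.02, -0.16, 0], [-0.11, -0.02, -0.16, 0]]}}

```text
t: 4.4
eef_pos: [495.6, -105.3, 255.3]
tcp_rot: [-3.141, -0.002, -2.987]
ft_force: [-9.9, -0.7, 11.2]
opening: 0.005
grip_force: 6.1
```

Call:
{"api": "carry_out", "payload": {"series": [[-0.11, -0.02, -0.19, 0], [-0.1, -0.02, -0.19, 0], [-0.1, -0.02, -0.19, 0], [-0.1, -0.02, -0.19, 0], [-0.1, -0.02, -0.19, 0]]}}

```text
t: 4.9
eef_pos: [470.9, -109.7, 207.0]
tcp_rot: [3.141, -0.0, -2.987]
ft_force: [-1.3, 2.6, 4.0]
opening: 0.003
grip_force: 2.1
```

Call:
{"api": "carry_out", "payload": {"series": [[-0.07, -0.01, -0.16, 0], [-0.06, -0.01, -0.16, 0], [-0.05, -0.01, -0.16, 0], [-0.05, -0.01, -0.16, 0], [-0.05, -0.01, -0.16, 0]]}}

```text
t: 5.4
eef_pos: [457.3, -112.4, 166.7]
tcp_rot: [3.141, -0.0, -2.987]
ft_force: [-2.8, 2.9, 3.7]
opening: 0.003
grip_force: 2.1
```

Call:
{"api": "carry_out", "payload": {"series": [[-0.04, -0.01, -0.13, 0], [-0.04, 0, -0.13, 0], [-0.03, 0, -0.13, 0], [-0.03, 0, -0.13, 0], [-0.02, 0, -0.1, 0]]}}

```text
t: 5.9
eef_pos: [450.2, -113.5, 135.8]
tcp_rot: [-3.141, 0.001, -2.987]
ft_force: [2.2, -1.3, 2.3]
opening: 0.006
grip_force: 1.5
```

Call:
{"api": "carry_out", "payload": {"series": [[0, 0, -0.04, 0], [0, 0, -0.04, 0], [0, 0, -0.04, 0], [0, 0, -0.04, 0], [0, 0, -0.02, 0]]}}

```text
t: 6.4
eef_pos: [449.4, -113.0, 127.0]
tcp_rot: [3.141, -0.001, -2.987]
ft_force: [-2.2, -1.8, 2.4]
opening: 0.006
grip_force: 1.7
```

Now go on gently until it reaches the stop.

Call:
{"api": "carry_out", "payload": {"series": [[0, 0, -0.02, 0], [0, 0, -0.02, 0], [0, 0, -0.02, 0], [0, 0, 0, 0], [0, 0, 0, 0]]}}

```text
t: 6.9
eef_pos: [449.5, -113.0, 125.6]
tcp_rot: [-3.141, 0.001, -2.987]
ft_force: [-10.2, 0.2, 28.6]
opening: 0.006
grip_force: 14.1
```

Call:
{"api": "carry_out", "payload": {"series": [[0, 0, 0.3, 0], [0, 0, 0.5, 0], [0, 0, 0.6, 0], [0, 0, 0.6, 0], [0, 0, 0.6, 0]]}}

```text
t: 7.4
eef_pos: [449.6, -112.8, 255.2]
tcp_rot: [3.141, 0.0, -2.987]
ft_force: [0.8, -0.2, 0.2]
opening: 0.003
grip_force: 0.0
```

Call:
{"api": "carry_out", "payload": {"series": [[0.35, 0.7, 0, 0], [0.35, 0.7, 0, 0], [0.35, 0.7, 0, 0], [0.35, 0.7, 0, 0], [0.35, 0.7, 0, 0]], "fingers": -0.47}}

```text
t: 7.9
eef_pos: [537.7, 63.7, 254.0]
tcp_rot: [3.141, 0.0, -2.987]
ft_force: [0.5, -0.6, 0.2]
opening: 0.371
grip_force: 0.0
```

Call:
{"api": "carry_out", "payload": {"series": [[0.2, 0.2, 0, 0], [0.2, 0.2, 0, 0], [0.2, 0.2, 0, 0], [0.2, 0.2, 0, 0], [0, 0, 0, 0]]}}

```text
t: 8.4
eef_pos: [578.2, 102.2, 253.9]
tcp_rot: [3.141, 0.0, -2.987]
ft_force: [-0.3, -0.8, 0.9]
opening: 0.727
grip_force: 0.0
```

Run:
```python
from fit import *
s=env.state();print(s["eef_pos"],s["tcp_rot"],s["opening"],s["joints"])
c=env.calibration("wrist");K=np.array(c["K"]);T=np.array(c["pose"])
w=env.read_camera("wrist")
def pw(P):
    q=(np.atleast_2d(P)-T[:3,3])@T[:3,:3];r=np.hypot(q[:,0],q[:,1]);th=np.arctan2(r,q[:,2])
    return np.c_[K[0,2]+K[0,0]*th*q[:,0]/r,K[1,2]+K[1,1]*th*q[:,1]/r]
def aw(u,v,z):
    x=np.array([(u-K[0,2])/K[0,0],(v-K[1,2])/K[1,1]]);th=np.hypot(*x)
    d=T[:3,:3]@np.r_[x/th*np.sin(th),np.cos(th)];return T[:3,3]+d*(z-T[2,3])/d[2]
print("pred",pw(W(p,[[p[4],195,123],[p[4]+23,195,123],[p[4]-23,195,123],[p[4]-110,195,109]])))
print("shut bar pred",pw(W(p,hand(0))),proj("scene",W(p,hand(0))))
for l in("start_grip","heat_pointer"):
    for r in env.look_for("wrist",l)[:2]:
        v,u=r["position"][0]*480,r["position"][1]*640;print(l,r["conf"],u,v,aw(u,v,110))
h=cv2.cvtColor(w,cv2.COLOR_RGB2HSV);m=cv2.inRange(h,(8,140,100),(25,255,255))
n,_,st,ce=cv2.connectedComponentsWithStats(m)
for i in range(1,n):
    if st[i,4]>60:print(st[i],ce[i],aw(*ce[i],110))
cv2.imwrite("pics/w3.png",w[:,:,::-1])
```

```text
[578.189 102.238 253.903] [ 3.141  0.    -2.987] 0.7270725145324768 [ 0.062  0.4    1.604  0.     1.138 -1.663]
pred [[324.84  253.615]
 [324.827 278.896]
 [324.849 227.207]
 [324.78  122.134]]
shut bar pred [[234.721  49.314]
 [ 23.095  88.757]] [[356.162 207.672]
 [270.412 187.694]]
start_grip 0.9 327.168 243.98399999999998 [589.693 106.435 110.   ]
start_grip 0.55 17.984 289.20000000000005 [ 703.666 -254.378  110.   ]
heat_pointer 0.69 323.904 124.416 [488.105  87.77  110.   ]
[ 541   46   14   92 1127] [547.925  92.411] [411.383 289.19  110.   ]
[ 304  224   43   56 1531] [325.121 246.624] [592.354 105.032 110.   ]
[174 328   7  30 126] [176.881 342.913] [718.914 -30.528 110.   ]
[461 328  13  50 221] [468.742 354.624] [686.579 273.027 110.   ]
[174 359  13  19 108] [178.861 368.657] [752.292 -29.367 110.   ]
```

View pics/w3.png

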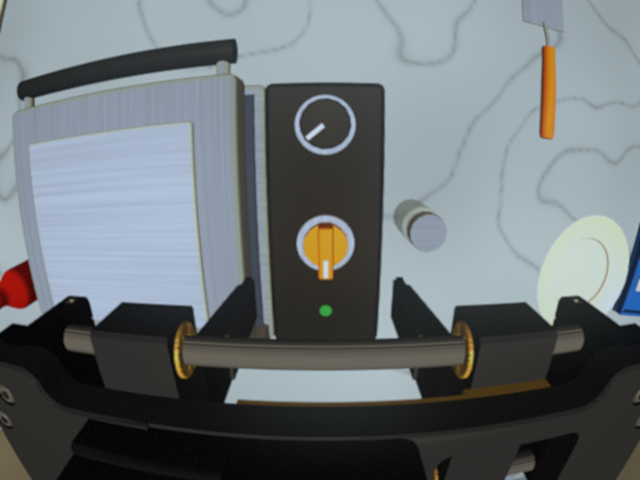

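The lid is shut, with the bar where predicted near (235,49). The knob's bar spans (325,226)-(325,279), as predicted and in line with the fingers. I descend onto it.

Call:
{"api": "carry_out", "payload": {"series": [[0.16, 0.03, 0, 0], [0.16, 0.03, -0.4, 0], [0, 0, -0.5, 0], [0, 0, -0.5, 0], [0, 0, -0.5, 0]]}}

```text
t: 9.05
eef_pos: [593.6, 104.5, 158.4]
tcp_rot: [3.142, 0.001, -2.988]
ft_force: [-0.1, -0.7, -0.5]
opening: 0.734
grip_force: 0.0
```

Call:
{"api": "carry_out", "payload": {"series": [[0, 0, -0.4, 0], [0, 0, -0.3, 0], [0, 0, -0.3, 0], [0, 0, -0.14, 0], [0, 0, 0, 0]]}}

```text
t: 9.55
eef_pos: [593.1, 104.6, 101.5]
tcp_rot: [3.141, -0.001, -2.988]
ft_force: [-0.3, 0.1, 0.5]
opening: 0.735
grip_force: 0.0
```

Call:
{"api": "carry_out", "payload": {"series": [[0.02, 0.01, 0, 0], [0, 0, 0, 0], [0, 0, 0, 0], [0, 0, 0, 0], [0, 0, 0, 0]], "fingers": 1}}

```text
t: 10.05
eef_pos: [594.3, 105.4, 102.4]
tcp_rot: [3.142, 0.0, -2.987]
ft_force: [0.5, 0.5, -0.5]
opening: 0.378
grip_force: 0.0
```

Call:
{"api": "carry_out", "payload": {"series": [[0, 0, 0, 0], [0, 0, 0, 0], [0, 0, 0, 0], [0, 0, 0, 0], [0, 0, 0, 0]]}}

```text
t: 10.55
eef_pos: [594.1, 106.4, 102.2]
tcp_rot: [3.14, 0.0, -2.987]
ft_force: [-1.7, 6.9, 0.9]
opening: 0.132
grip_force: 30.0
```

Gripped: 12.5 mm, matching the bar. Now turning clockwise.

Call:
{"api": "carry_out", "payload": {"series": [[0, 0.02, 0, -0.5], [0, 0, 0, -0.8], [0, 0, 0, -0.9], [0, 0, 0, -0.9], [0, 0, 0, -0.9]]}}

```text
t: 11.05
eef_pos: [594.1, 107.3, 102.2]
tcp_rot: [3.14, -0.0, 2.873]
ft_force: [-0.3, 7.8, -0.3]
opening: 0.135
grip_force: 30.0
```

Call:
{"api": "carry_out", "payload": {"series": [[0, 0, 0, -0.9], [0, 0, 0, -0.9], [0, 0, 0, -0.9], [0, 0, 0, -0.9], [0, 0, 0, -0.9]]}}

```text
t: 11.55
eef_pos: [594.5, 108.2, 102.2]
tcp_rot: [3.139, -0.001, 2.402]
ft_force: [1.5, 13.1, -2.2]
opening: 0.135
grip_force: 30.0
```

```bash
python3 -c "
from h import *
s=env.state()
for k in('tcp_rot','moment','ft_force','opening','eef_pos'):print(k,s[k])"
```

```text
tcp_rot [ 3.13900309e+00 -7.26184182e-04  2.40173923e+00]
moment [ 2.35192781 -0.36726979  0.16467994]
ft_force [ 1.54540034 13.10047048 -2.19073526]
opening 0.13495892301555656
eef_pos [594.54395821 108.15193627 102.2284018 ]
```

Call:
{"api": "carry_out", "payload": {"series": [[0, 0.02, 0, -0.8], [0, 0.02, 0, -0.8], [0, 0, 0, -0.7], [0, 0, 0, -0.5], [0, 0, 0, -0.2]]}}

```text
t: 12.05
eef_pos: [595.1, 108.8, 102.3]
tcp_rot: [3.14, 0.001, 2.09]
ft_force: [3.6, 3.1, -1.2]
opening: 0.137
grip_force: 30.0
```

```bash
python3 -c "
from h import *
s=env.state()
for k in('tcp_rot','moment','ft_force','opening','eef_pos'):print(k,s[k])"
```

```text
tcp_rot [3.13952614e+00 5.50594423e-04 2.08990780e+00]
moment [ 0.48068024 -0.68922129  0.17900559]
ft_force [ 3.57906235  3.13207663 -1.19411686]
opening 0.1366139703048019
eef_pos [595.05444124 108.75478497 102.25147595]
```

Call:
{"api": "carry_out", "payload": {"series": [[0, 0, 0, -0.25], [0, 0, 0, -0.25], [0, 0, 0, 0], [0, 0, 0, 0], [0, 0, 0, 0]]}}

```text
t: 12.55
eef_pos: [595.1, 108.8, 102.3]
tcp_rot: [3.14, 0.001, 2.041]
ft_force: [4.4, 3.0, -1.9]
opening: 0.136
grip_force: 30.6
```

Run:
```python
from fit import *
s=env.state()
for k in('tcp_rot','moment','ft_force','opening'):print(k,s[k])
a=env.read_camera("scene")[180:330,300:450,::-1];b=env.read_camera("top")[150:270,210:300,::-1]
cv2.imwrite("pics/c4.png",np.hstack([cv2.resize(a,(400,400),interpolation=2),cv2.resize(b,(300,400),interpolation=2)]))
```

```text
tcp_rot [3.14  0.001 2.041]
moment [ 0.542 -0.663  0.729]
ft_force [ 4.409  3.039 -1.901]
opening 0.13553178632218876
```

View pics/c4.png

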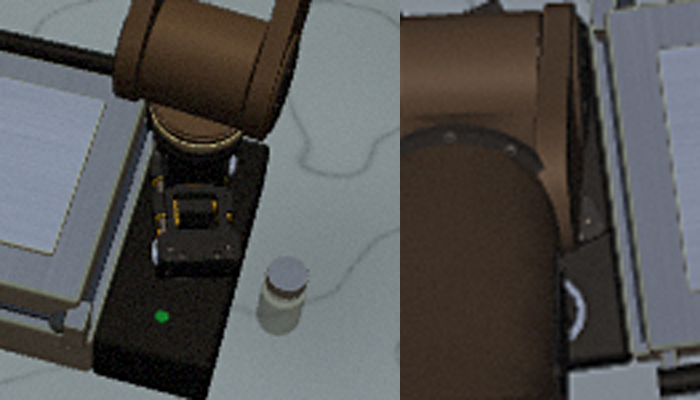

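The knob is hidden by the gripper in both views, but the moment rose from 0.18 to 0.73 N m, so it is at its stop. The lid is flat and the shaker stands untouched. I hold, then open the fingers.

Call:
{"api": "carry_out", "payload": {"series": [[0, 0, 0, 0], [0, 0, 0, 0], [0, 0, 0, 0], [0, 0, 0, 0], [0, 0, 0, 0]]}}

```text
t: 13.15
eef_pos: [595.1, 108.8, 102.2]
tcp_rot: [3.14, 0.001, 2.041]
ft_force: [5.3, 3.8, -2.4]
opening: 0.139
grip_force: 30.6
```

Call:
{"api": "carry_out", "payload": {"series": [[0, 0, 0, 0], [0, 0, 0, 0], [0, 0, 0, 0], [0, 0, 0, 0], [0, 0, 0, 0]], "fingers": -0.47}}

```text
t: 13.65
eef_pos: [594.0, 108.4, 102.1]
tcp_rot: [-3.141, -0.0, 2.039]
ft_force: [-0.3, 1.7, 0.1]
opening: 0.503
grip_force: 0.5
```

Call:
{"api": "carry_out", "payload": {"series": [[0, 0, 0, 0], [0, 0, 0, 0], [0, 0, 0, 0], [0, 0, 0, 0], [0, 0, 0, 0]]}}

```text
t: 14.15
eef_pos: [594.2, 108.4, 102.2]
tcp_rot: [3.141, 0.0, 2.039]
ft_force: [-1.0, 0.3, 1.1]
opening: 0.731
grip_force: 0.0
```

Call:
{"api": "carry_out", "payload": {"series": [[0, 0, 0.2, 0], [0, 0, 0.4, 0], [0, 0, 0.6, 0], [0, 0, 0.8, 0], [0, 0, 0.8, 0]]}}

```text
t: 14.65
eef_pos: [593.9, 108.4, 244.2]
tcp_rot: [-3.142, -0.0, 2.039]
ft_force: [-0.2, -0.6, 0.1]
opening: 0.735
grip_force: 0.0
```

Run:
```python
from fit import *
s=env.state();print(s["eef_pos"],s["ft_force"])
w=env.read_camera("wrist")[:,:,::-1]
cv2.imwrite("pics/w5.png",w)
```

```text
[593.894 108.375 244.238] [-0.186 -0.636  0.063]
```

View pics/w5.png

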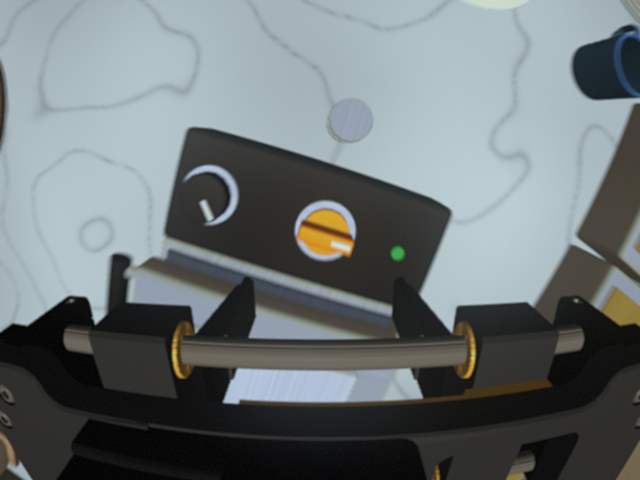

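The knob's bar from (297,228) to (352,248) lies parallel to the console again, with its white mark towards the rear. The lid is shut and the gripper touches nothing, so I hand the job in.

```bash
python3 -c "
from cell import env
print(env.job_done())"
```

```text
the job is handed in; nothing more can be done
None
```

I shut the press lid, turned the start knob to its stop, held it there for about a second and let it spring back, then handed the job in at about 15 s; no verdict was returned.

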